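# Check a cut sleeve on the gauge pin and sort it

## Task

Some heavy-walled tube got mixed into the stock, so try the cut sleeve lying in the rest farther from the saw: stand it upright over the gauge pin, slide it down as far as it goes and let go of it there. Then lift it off and stand it in the empty cell of the wooden crate if it went all the way down to the gauge's foot, or in the empty cell of the steel box if it hung up part-way. Don't let it drop, leave the other sleeve, still hot from the cut, in its rest by the saw, and don't disturb the tools on the bench.

Things in the scene. Friction and masses are not known exactly. Their poses are not given: they have to be found in the camera images.
- sleeve_1_center (a point): round steel tube sleeve, 50 mm outside, 100 mm long, 0.5 to 0.95 kg, bore 40 or 35 mm. Point: its centre; x axis along the tube (either end may be up). Lies level in an angle-iron V rest, centre 45 mm above the bench; the V is 70 mm long, 45 mm wide, its lips 16 mm below the sleeve's centre, so its sides are free. The one to test is farther from saw_outfeed
- sleeve_2_center (a point): round steel tube sleeve, 50 mm outside, 100 mm long, 0.5 to 0.95 kg, bore 40 or 35 mm. Point: its centre; x axis along the tube (either end may be up). Lies level in an angle-iron V rest, centre 45 mm above the bench; the V is 70 mm long, 45 mm wide, its lips 16 mm below the sleeve's centre, so its sides are free. The one to test is farther from saw_outfeed
- gauge_seat (a point): fixed gauge: foot 100 mm diameter, 20 mm high, with a vertical pin. Point: on the pin's axis, on the foot's top, 20 mm above the bench; z up. Pin: 38 mm diameter up to 41 mm above here, taper to 29 mm at 47, 29 mm to 85, nose end at 97. Bore 40 goes down to the foot (sleeve centre 50 mm above here); bore 35 hangs on the taper (centre about 93). Either stays upright when let go
- crate_cell (a point): wooden crate for good sleeves: 3 cells in a row along y (248 x 88 mm), rim 66 mm above the bench; two hold sleeves standing to 108 mm. Point: centre of the floor (8 mm above the bench) of the empty cell at the +y end, 72 x 72 mm inside, 58 mm deep; z up; the nearest standing sleeve is centred about 76 mm away in -y
- box_cell (a point): dark steel box for heavy-walled sleeves: 2 cells in a row along y (156 x 80 mm), rim 66 mm above the bench; one holds a sleeve standing to 108 mm. Point: centre of the floor (8 mm above the bench) of the empty cell at the +y end, 72 x 72 mm inside, 58 mm deep; z up; the standing sleeve is centred about 72 mm away in -y
- saw_outfeed (a point): point on the bench beside the small cut-off saw (base 300 x 170 mm, 230 mm high, its centre about 225 mm in +y and 70 mm in +x of here), on the side towards the gauge; the sleeve to leave alone lies within 60 mm of here
- wrench: open-ended spanner lying flat, 190 mm long, 8 mm thick, along its x axis; origin: centre of its underside
- hammer: hammer lying flat, 280 mm long, along its x axis, 26 mm high; origin: centre of its underside
- spray_can: spray can standing upright, 66 mm diameter, 170 mm tall; origin: centre of its underside
- offcut: offcut of 40 mm square steel tube, 85 mm long, along its x axis; origin: centre of its underside
- tape: tape measure, 75 x 40 mm, 62 mm high; origin: centre of its underside
- square: combination square lying flat: 300 mm blade along its x axis, 95 mm stock across it; 20 mm high; origin on its underside below the blade, 100 mm from the blade's -x end
- clamp: C-clamp lying flat, 160 x 115 mm, 20 mm high; origin: on its underside, amid the frame
Not all that is in view belongs to the job. Leave any green or pink look-alike of the part that bears gauge_seat alone.

How it is judged:
By the outcome, as a careful person would: the job done as asked, in the order asked, and still so for the second after the job is handed in, with the robot touching nothing.
It also fails if it takes over 48 s, if anything falls off the work surface, if the arm or the gripper's body presses on something with over 40 N, if the wrist force passes 120 N, or if a joint passes its speed limit or range.

## Robot

A 6-joint arm with a two-finger parallel gripper is mounted at the origin on the work surface. World frame = base frame: x ahead of the robot, y to its left, z up, the work surface at z = 0. Lengths are in mm, angles in degrees, forces in N, time in s.
With the tool pointing down it reaches from about 350 to 850 mm from the base axis. Payload 8.1 kg.
Tool frame: the origin (TCP) lies midway between the tips of the shut fingers; the grasp point (between the pads) lies 19 mm behind it; y points along the fingers, x is the direction in which the jaws open and shut, and the axes are right-handed (so a half turn about y gives the same grasp; the last joint's range is limited). The gripper opens to 85 mm and grips with 20 to 120 N. Pads are 22 mm wide; open, the fingers measure 114 mm over their backs; the gripper's body (76 mm by 85 mm) begins 54 mm behind the grasp point. The pads swing forward as they close: fully open they stand 13 mm farther back than shut.
Start: joints at [69.591, 7.471, 85.268, -0, 87.261, -4.893], TCP at [160.479, 578.145, 231.292] pointing down, gripper open.
Joint ranges: [-169.43, 169.43], [-51.17, 129.36], [1.28, 143.12], [-76.62, 256.62], [0, 156.53], [-152.29, 152.29]. Speed limits (degrees/s): [136.94, 136.94, 159.86, 180, 180, 180].

## Interface

Orientations are given as [roll, pitch, yaw] about the fixed x, y, z axes, in that order (R = Rz(yaw) Ry(pitch) Rx(roll)).
In Python, from bench import r gives the robot as it stands.
- The arm moves only by the tool move_arm, never from a script. Its arguments are lists of equal length, an entry for each row: "linear": the shift along the tool's x, y, z normalised to -1 to 1, where 1 is 300 mm, a list of three; "twist": the turn, a rotation vector about the tool's x, y, z normalised to -1 to 1, where 1 is pi/2 rad, a list of three; "hand": the opening, from -1 (shut) to 1 (fully open). A call has 1 to 12 rows; each row is the pose to reach, as a shift and turn from the pose measured when the call began, along the tool's axes at that moment; what a row does not reach only later rows make up. A row lasts 1/12 s, in which the tool goes at most 41.7 mm and 7.16 degrees, less where a joint would pass 70% of its speed; a pose out of reach is approached as far as the arm can. A call with a number of a shift or a turn outside -1 to 1 is refused whole. A call with a gripper value outside its range is refused whole. The fingers move at their own pace and stop on an object; "force" is the grip in N (left out, the last holds). Time passes only in rows, so rows that repeat a pose let the fingers close. It gives the time, the measured TCP pose, the force and the opening at its end, in the units of the state.
- r.sense(): the state, without advancing time (a new reading comes with each control period).
- r.snapshot(name): name is "scene" or "top" or "wrist"; returns a dict with "frame" (400x640x3 uint8, red, green, blue), "range_z" (400x640 float32, mm along the optical axis (not along the pixel's ray), 0 where there is no reading), "intrinsics" (3x3 intrinsics, pixels), "R" (3x3) and "t" (3): a world point X has camera coordinates R X + t; the wrist camera has in their place "hand_eye" (4x4, takes a point from camera to tool coordinates, whose origin is the TCP and whose axes are the tool frame's). Camera axes: x right, y down, z forward; pixel columns grow to the right and rows downward; lengths in mm; the calibration is good to about 2 mm. The wrist camera is an equidistant fisheye: a pixel r from the principal point sees the ray r / f radians off the axis. A picture is of the moment at which its call begins: read the wrist's pose just before it.
- r.hand_in(): hands the job in, once; it reports no verdict.
The state is a dict: "time": time; "joint_pos": joint angles; "qd": joint speeds; "joint_efforts": joint torques, N m; "tool_pos": TCP position; "tcp_rot": TCP orientation; "ft_force": force on the tool from outside, world axes, zero at the start; "wrist_torque": the same for the moment, N m; "finger_gap": finger opening in mm.
Only numpy, scipy, OpenCV 4.12 (cv2) and the standard library are available. Lean on these libraries where they do the work, as an engineer would, in place of code of your own. Each camera call takes 0.05 s, during which the arm holds its last target. There are 200 camera calls.

## Working session

There is one attempt and no reset: what is moved stays moved. The work goes in short steps, Python scripts to look and compute and a tool call to move; the robot and the scene stay as the last step left them, time stands still between calls to the robot, and variables do not carry over. Pictures are saved under pics/ and viewed, on a budget of 10 in all, crops included, one or two more only if the job needs it, and the job is handed in when it is done.

Besides the shell and the picture viewer there is one more tool, called after "Emit:" as a command line: name --argument value ..., lists and objects as JSON in quotes. move_arm: Moves the arm, as the interface text tells. Scaled input: -1 to 1 covers 300 mm each way for a shift and pi/2 rad each way for a turn. Its arguments: {"type":"object","properties":{"linear":{"type":"array","items":{"type":"array","items":{"type":"number","minimum":-1,"maximum":1}}},"twist":{"type":"array","items":{"type":"array","items":{"type":"number","minimum":-1,"maximum":1}}},"hand":{"type":"array","items":{"type":"number"}},"force":{"type":"number"}},"required":["linear","twist","hand"]}

```bash
mkdir -p pics; cat > h.py <<'E'
import numpy as np, cv2
from bench import r
def cloud(s):
    K=s["intrinsics"];z=s["range_z"].astype(float)
    v,u=np.mgrid[0:400,0:640]
    c=np.stack([(u-K[0,2])/K[0,0]*z,(v-K[1,2])/K[1,1]*z,z],-1)
    p=(c-s["t"])@s["R"]   # R^T (c-t)
    p[z<=0]=np.nan
    return p
E
python3 - <<'E'
from h import *
print(r.sense())
for n in("top","scene"):
    s=r.snapshot(n); np.savez(n,**s)
    cv2.imwrite(f"pics/{n}1.png",s["frame"][:,:,::-1])
    print(s["intrinsics"],s["R"],s["t"])
E
```

```text
{'time': 0.0, 'joint_pos': array([ 6.95933194e+01,  7.51328605e+00,  8.53303852e+01,  3.96815140e-04,
        8.72624038e+01, -4.89226222e+00]), 'qd': array([ 0.01090249,  0.23268349, -0.07839625,  0.0662748 , -0.13565519,
       -0.02868799]), 'joint_efforts': array([-3.49306843e-03, -5.69388449e+01, -5.00554776e+01, -4.63259057e-04,
        1.47710089e-02, -5.01028126e-05]), 'tool_pos': array([160.26052618, 577.620012  , 230.2528393 ]), 'tcp_rot': array([-89.99055878,   0.10565478,  74.48557104]), 'ft_force': array([ 0.54294247, -0.07778348, -0.20223062]), 'wrist_torque': array([ 0.00716413, -0.00816059,  0.02691402]), 'finger_gap': 85.22103030355163}
[[510.60722988   0.         312.59339361]
 [  0.         510.60722988 194.72884693]
 [  0.           0.           1.        ]] [[-0.00188654 -0.99998966  0.004137  ]
 [-0.98669446  0.00118886 -0.16258114]
 [ 0.16257454 -0.00438868 -0.9866865 ]] [ -58.80005632  522.80693313 1450.4982386 ]
[[383.57821453   0.         329.29535685]
 [  0.         383.57821453 192.36291574]
 [  0.           0.           1.        ]] [[-0.82159404  0.56953569  0.02474534]
 [ 0.29557937  0.46270677 -0.83578423]
 [-0.48745878 -0.67936113 -0.54850013]] [ 446.82799152  -76.61590461 1604.54954018]
```

View pics/top1.png

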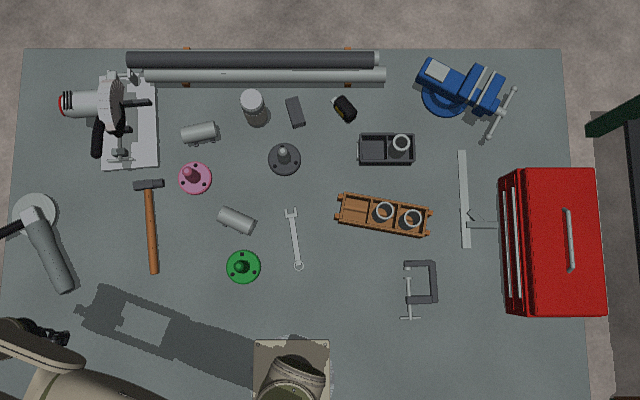

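View pics/scene1.png

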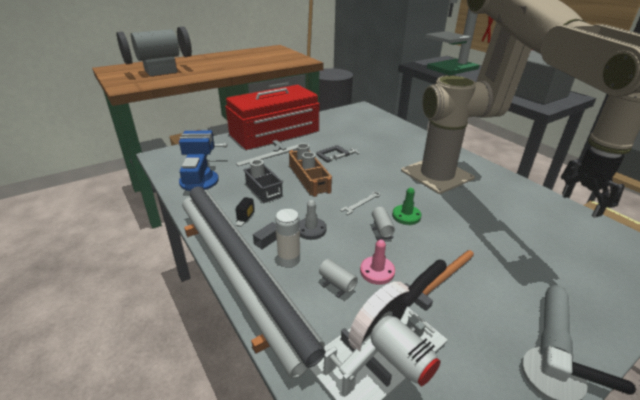

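The top view shows the target sleeve at (237,220). The hot sleeve is at (200,132) by the saw, and the grey gauge is at (284,158) with pink and green decoys nearby. The empty crate cell is at (353,208) and the empty box cell at (373,150).

```bash
python3 - <<'E'
from h import *
s=dict(np.load("top.npz"));p=cloud(s)
def sel(u0,u1,v0,v1,zlo,zhi):
    q=p[v0:v1,u0:u1].reshape(-1,3); return q[(q[:,2]>zlo)&(q[:,2]<zhi)]
print("bench z",np.nanmedian(p[290:300,300:340,2]))
for n,b in dict(target=(212,262,200,240),hot=(176,224,115,150)).items():
    q=sel(*b,50,80); c,(w,h),a=cv2.minAreaRect(q[:,:2].astype(np.float32))
    print(n,len(q),c,w,h,a,q[:,2].max(),np.linalg.svd(q[:,:2]-q[:,:2].mean(0))[2][0])
q=sel(265,305,135,180,12,28);print("foot",cv2.minEnclosingCircle(q[:,:2].astype(np.float32)),np.median(q[:,2]),len(q))
q=sel(265,305,135,180,105,130);print("pin",q.mean(0),len(q),q[:,2].max())
for n,b in dict(crate=(330,436,188,240),box=(354,418,128,168)).items():
    q=sel(*b,58,74);rect=cv2.minAreaRect(q[:,:2].astype(np.float32));print(n,rect,cv2.boxPoints(rect).tolist(),np.median(q[:,2]))
    q=sel(*b,98,120);print(" tops",len(q)); 
    l=(p[b[2]:b[3],b[0]:b[1],2]>98).astype(np.uint8)
    k,lab=cv2.connectedComponents(l)
    for i in range(1,k):
        qq=p[b[2]:b[3],b[0]:b[1]][lab==i]
        if len(qq)>20: print("  ",cv2.minEnclosingCircle(qq[:,:2].astype(np.float32)),np.median(qq[:,2]))
for n,b in dict(can=(238,270,86,130),wrench=(280,308,203,275),).items():
    q=sel(*b,4,200);print(n,q.min(0),q.max(0))
E
```

```text
bench z -0.6389068382464727
target 588 (448.87213134765625, 164.09600830078125) 100.37955474853516 49.29132080078125 65.43994140625 77.92041828027668 [-0.40982889 -0.91216242]
hot 547 (711.0122680664062, 278.3915100097656) 49.7188835144043 100.75310516357422 13.287986755371094 79.27001995652513 [-0.22416828  0.97455045]
foot ((638.2401733398438, 26.885406494140625), 50.293121337890625) 19.510137804088245 654
pin [636.24010615  25.93316946 112.93564282] 74 124.53221041798
crate ((464.4380187988281, -262.3984069824219), (276.1711730957031, 89.34571838378906), 79.4781494140625) [[395.3004455566406, -390.00439453125], [483.1438293457031, -406.31988525390625], [533.5755615234375, -134.79241943359375], [445.7322082519531, -118.4769287109375]] 65.28287420969855
 tops 229
   ((469.8656921386719, -258.61328125), 25.91362762451172) 106.96128467988113
   ((447.80072021484375, -336.00390625), 25.943147659301758) 106.7599946649722
box ((660.6116943359375, -277.19146728515625), (164.30152893066406, 87.63229370117188), 89.3464126586914) [[615.861328125, -358.8370666503906], [703.4879150390625, -359.8367004394531], [705.362060546875, -195.54586791992188], [617.7354736328125, -194.54623413085938]] 66.06366795156895
 tops 154
   ((665.6485595703125, -310.3050537109375), 26.20868682861328) 106.58179200089373
can [732.63598344  73.42880868   4.04340464] [871.45509264 170.17773225 179.62260163]
wrench [296.9726913  -42.99465076   4.00282697] [503.88250158  36.86145621  16.74460485]
```

```bash
cat >> h.py <<'E'
from scipy.spatial.transform import Rotation as Ro
def Rsense(s): return Ro.from_euler('xyz',s["tcp_rot"],degrees=True).as_matrix()
def tilt(h_az,a):
    """upright-sleeve pose: approach azimuth h_az, a deg below horizontal, jaw x to the right of it"""
    h=np.array([np.cos(np.radians(h_az)),np.sin(np.radians(h_az)),0]);a=np.radians(a)
    y=np.cos(a)*h-np.sin(a)*np.array([0,0,1]); x=np.array([h[1],-h[0],0])
    return np.stack([x,y,np.cross(x,y)],1)
def pick(u_az,a=30):  # same, laid down so that the sleeve's up end is along u
    u=np.array([np.cos(np.radians(u_az)),np.sin(np.radians(u_az)),0]);a=np.radians(a)
    y=-np.cos(a)*np.array([0,0,1])-np.sin(a)*u; x=np.array([u[1],-u[0],0])
    return np.stack([x,y,np.cross(x,y)],1)
def go(P,R):
    s=r.sense();C=Rsense(s);P=np.asarray(P,float)
    l=C.T@(P-s["tool_pos"]);w=Ro.from_matrix(C.T@R).as_rotvec()
    print("t",round(s["time"],2),"pos",s["tool_pos"].round(1),"rot",s["tcp_rot"].round(1),"F",s["ft_force"].round(1),"gap",round(s["finger_gap"],1),"J",s["joint_pos"].round())
    print("linear",(l/300).round(4).tolist(),"twist",(w/(np.pi/2)).round(4).tolist(),"rows",np.ceil(max(np.linalg.norm(l)/41.7,np.degrees(np.linalg.norm(w))/7.16)))
E
python3 - <<'E'
from h import *
go([478,227,190],pick(65.5))
print(r.snapshot("wrist")["hand_eye"].round(2))
E
```

```text
t 0.1 pos [160.3 577.7 230.3] rot [-90.    0.1  74.5] F [-0.  -0.2 -0.4] gap 85.7 J [70.  8. 85. -0. 87. -5.]
linear [-0.8429, 0.1357, -1.3331] twist [-0.2445, 1.072, 0.2864] rows 15.0
[[   1.      0.      0.     -0.  ]
 [  -0.     -0.31    0.95 -142.69]
 [   0.     -0.95   -0.31   79.73]
 [   0.      0.      0.      1.  ]]
```

Emit:
move_arm --linear '[[-0.42,0.07,-0.66],[-0.42,0.07,-0.66],[-0.42,0.07,-0.66],[-0.42,0.07,-0.66],[-0.42,0.07,-0.66],[-0.42,0.07,-0.66],[-0.42,0.07,-0.66]]' --twist '[[-0.12,0.53,0.14],[-0.12,0.53,0.14],[-0.12,0.53,0.14],[-0.12,0.53,0.14],[-0.12,0.53,0.14],[-0.12,0.53,0.14],[-0.12,0.53,0.14]]' --hand '[1,1,1,1,1,1,1]' --force 100

```text
time: 0.73
tool_pos: [320.3, 399.3, 209.1]
tcp_rot: [-104.8, 6.9, 25.4]
ft_force: [-0.2, 0.0, 0.3]
finger_gap: 85.5
```

```bash
python3 -c "
from h import *
go([478,227,190],pick(65.5))"
```

```text
t 0.73 pos [320.3 399.3 209.1] rot [-104.8    6.9   25.4] F [-0.2  0.   0.3] gap 85.5 J [ 53.   8.  89. -10.  96.  26.]
linear [0.235, 0.225, -0.7103] twist [-0.1243, 0.5398, 0.1448] rows 8.0
```

Emit:
move_arm --linear '[[0.235,0.225,-0.71],[0.235,0.225,-0.71],[0.235,0.225,-0.71],[0.235,0.225,-0.71],[0.235,0.225,-0.71],[0.235,0.225,-0.71],[0.235,0.225,-0.71],[0.235,0.225,-0.71],[0.235,0.225,-0.71]]' --twist '[[-0.124,0.54,0.145],[-0.124,0.54,0.145],[-0.124,0.54,0.145],[-0.124,0.54,0.145],[-0.124,0.54,0.145],[-0.124,0.54,0.145],[-0.124,0.54,0.145],[-0.124,0.54,0.145],[-0.124,0.54,0.145]]' --hand '[1,1,1,1,1,1,1,1,1]'

```text
time: 1.48
tool_pos: [478.3, 226.1, 188.7]
tcp_rot: [-120.1, 0.1, -24.7]
ft_force: [0.3, 0.0, -0.7]
finger_gap: 85.4
```

```bash
cat >> h.py <<'E'
def wcloud():
    st=r.sense();s=r.snapshot("wrist");K=s["intrinsics"];z=s["range_z"].astype(float)
    v,u=np.mgrid[0:400,0:640];a=(u-K[0,2])/K[0,0];b=(v-K[1,2])/K[1,1]
    th=np.hypot(a,b)+1e-9;k=np.tan(np.minimum(th,1.5))/th
    c=np.stack([a*k*z,b*k*z,z],-1);H=s["hand_eye"]
    p=(c@H[:3,:3].T+H[:3,3])@Rsense(st).T+st["tool_pos"];p[(z<=0)|(th>1.35)]=np.nan
    return s,p
E
python3 - <<'E'
from h import *
s,p=wcloud();cv2.imwrite("pics/w1.png",s["frame"][:,:,::-1])
q=p.reshape(-1,3)
m=(np.hypot(q[:,0]-449,q[:,1]-164)<65)&(q[:,2]>50)&(q[:,2]<76);q=q[m]
print(len(q),cv2.minAreaRect(q[:,:2].astype(np.float32)),q[:,2].max(),q.mean(0))
print("bench",np.nanmedian(p[...,2][(abs(p[...,2])<12)]))
go([477.8,227.3,113],pick(65.5))
E
```

```text
3745 ((448.3387451171875, 161.83892822265625), (101.69026947021484, 49.42927169799805), 64.97933197021484) 72.1334675977521 [451.77682418 169.60536308  65.66839286]
bench 0.05565027780977516
t 1.53 pos [478.1 226.6 189.1] rot [-1.20e+02  1.00e-01 -2.45e+01] F [-0.4  0.6  0.3] gap 85.6 J [ 31.  23.  77. -17. 105.  55.]
linear [-0.0013, 0.2187, 0.1284] twist [0.0004, 0.0003, -0.001] rows 2.0
```

```bash
python3 - <<'E'
from h import *
R=pick(65.2);T=np.array([456.8,180.9,26.8])
go(T-80*R[:,1],R);go(T,R)
E
```

```text
t 1.53 pos [478.1 226.6 189.1] rot [-1.20e+02  1.00e-01 -2.45e+01] F [-0.4  0.6  0.3] gap 85.6 J [ 31.  23.  77. -17. 105.  55.]
linear [-0.0, 0.2857, 0.125] twist [0.0004, 0.0031, 0.0006] rows 3.0
t 1.53 pos [478.1 226.6 189.1] rot [-1.20e+02  1.00e-01 -2.45e+01] F [-0.4  0.6  0.3] gap 85.6 J [ 31.  23.  77. -17. 105.  55.]
linear [-0.0003, 0.5524, 0.1252] twist [0.0004, 0.0031, 0.0006] rows 5.0
```

Emit:
move_arm --linear '[[0,0.286,0.125],[0,0.286,0.125],[0,0.286,0.125],[0,0.286,0.125],[0,0.35,0.125],[0,0.42,0.125],[0,0.49,0.125],[0,0.552,0.125],[0,0.552,0.125],[0,0.552,0.125]]' --twist '[[0,0.003,0],[0,0.003,0],[0,0.003,0],[0,0.003,0],[0,0.003,0],[0,0.003,0],[0,0.003,0],[0,0.003,0],[0,0.003,0],[0,0.003,0]]' --hand '[1,1,1,1,1,1,1,1,1,1]'

```text
time: 2.37
tool_pos: [457.4, 181.4, 28.7]
tcp_rot: [-120.0, -0.1, -24.7]
ft_force: [0.5, 0.9, -0.5]
finger_gap: 85.4
```

```bash
python3 - <<'E'
from h import *
R=pick(65.2);T=np.array([456.8,180.9,26.8])
go(T,R)
s=r.snapshot("wrist");cv2.imwrite("pics/w2.png",s["frame"][:,:,::-1])
E
```

```text
t 2.37 pos [457.4 181.4  28.7] rot [-1.20e+02 -1.00e-01 -2.47e+01] F [ 0.5  0.9 -0.5] gap 85.4 J [ 28.  27.  90. -18.  88.  58.]
linear [-0.0012, 0.0066, 0.0012] twist [0.0001, 0.0004, 0.0011] rows 1.0
```

View pics/w2.png

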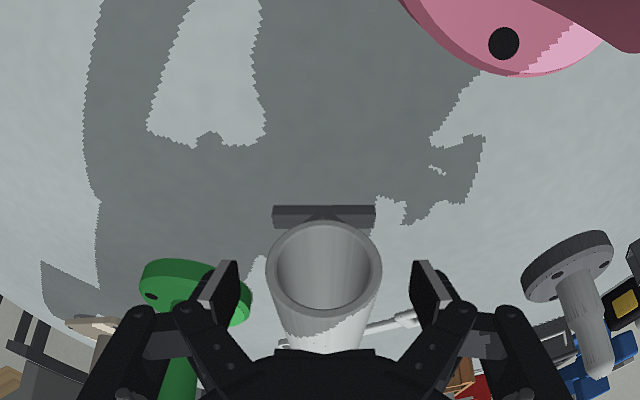

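The wrist view shows the sleeve end at (324,268), centred between the pads at columns 235 and 413, so I'll close.

Emit:
move_arm --linear '[[-0.001,0.005,0],[-0.001,0.005,0],[-0.001,0.005,0],[-0.001,0.005,0],[-0.001,0.005,0],[-0.001,0.005,0],[-0.001,0.005,0],[-0.001,0.005,0]]' --twist '[[0,0,0],[0,0,0],[0,0,0],[0,0,0],[0,0,0],[0,0,0],[0,0,0],[0,0,0]]' --hand '[-1,-1,-1,-1,-1,-1,-1,-1]' --force 100

```text
time: 3.08
tool_pos: [458.0, 183.2, 29.9]
tcp_rot: [-119.8, -0.1, -24.7]
ft_force: [-5.2, 5.9, 10.4]
finger_gap: 48.1
```

```bash
python3 - <<'E'
from h import *
R=pick(65.2)
s=r.sense();g=s["tool_pos"]
# sleeve axis point in tool frame: sleeve at centre c, z=45
c=np.array([448.6,163.2,45]);print("centre in tool",(Rsense(s).T@(c-g)).round(2))
go(g+[0,0,40],R)
go(g+[0,0,190],R)
E
```

```text
centre in tool [ -0.11  -2.18 -26.67]
t 3.08 pos [458.  183.2  29.9] rot [-1.198e+02 -1.000e-01 -2.470e+01] F [-5.2  5.9 10.4] gap 48.1 J [ 29.  27.  90. -17.  88.  58.]
linear [0.0003, -0.1157, -0.0662] twist [-0.0023, 0.0002, 0.0017] rows 1.0
t 3.08 pos [458.  183.2  29.9] rot [-1.198e+02 -1.000e-01 -2.470e+01] F [-5.2  5.9 10.4] gap 48.1 J [ 29.  27.  90. -17.  88.  58.]
linear [0.0014, -0.5496, -0.3147] twist [-0.0023, 0.0002, 0.0017] rows 5.0
```

Emit:
move_arm --linear '[[0,-0.03,-0.015],[0,-0.06,-0.033],[0,-0.1157,-0.066],[0,-0.21,-0.12],[0,-0.32,-0.185],[0,-0.43,-0.25],[0,-0.55,-0.315],[0,-0.55,-0.315],[0,-0.55,-0.315],[0,-0.55,-0.315]]' --twist '[[0,0,0],[0,0,0],[0,0,0],[0,0,0],[0,0,0],[0,0,0],[0,0,0],[0,0,0],[0,0,0],[0,0,0]]' --hand '[-1,-1,-1,-1,-1,-1,-1,-1,-1,-1]'

```text
time: 3.92
tool_pos: [457.3, 183.3, 219.5]
tcp_rot: [-119.8, -0.1, -24.7]
ft_force: [-0.8, 1.2, -7.8]
finger_gap: 48.6
```

```bash
python3 - <<'E'
from h import *
# upright at approach azimuth -15; centre_in_tool
ct=np.array([0,-2.2,-26.7]);R=tilt(-15,30)
print((R@ct))
go(np.array([540,100,260])-R@ct,R)
E
```

```text
[-14.73544565   3.94835076 -22.02287828]
t 3.92 pos [457.3 183.3 219.5] rot [-1.198e+02 -1.000e-01 -2.470e+01] F [-0.8  1.2 -7.8] gap 48.6 J [ 29.  15.  83. -18. 106.  52.]
linear [0.4169, -0.1164, -0.2147] twist [0.815, 0.9414, -0.2532] rows 16.0
```

Emit:
move_arm --linear '[[0.417,-0.116,-0.215],[0.417,-0.116,-0.215],[0.417,-0.116,-0.215],[0.417,-0.116,-0.215],[0.417,-0.116,-0.215],[0.417,-0.116,-0.215],[0.417,-0.116,-0.215],[0.417,-0.116,-0.215],[0.417,-0.116,-0.215],[0.417,-0.116,-0.215],[0.417,-0.116,-0.215],[0.417,-0.116,-0.215]]' --twist '[[0.05,0.06,-0.015],[0.1,0.12,-0.03],[0.16,0.18,-0.05],[0.22,0.25,-0.067],[0.28,0.32,-0.086],[0.34,0.39,-0.105],[0.4,0.46,-0.124],[0.46,0.53,-0.143],[0.52,0.6,-0.162],[0.58,0.67,-0.18],[0.64,0.74,-0.199],[0.7,0.81,-0.217]]' --hand '[-1,-1,-1,-1,-1,-1,-1,-1,-1,-1,-1,-1]'

```text
time: 4.92
tool_pos: [552.8, 95.0, 277.3]
tcp_rot: [-50.6, -12.4, -87.3]
ft_force: [-0.9, -1.0, -6.7]
finger_gap: 48.0
```

```bash
python3 - <<'E'
from h import *
ct=np.array([0,-2.2,-26.7]);R=tilt(-15,30)
go(np.array([540,100,260])-R@ct,R)
E
```

```text
t 4.92 pos [552.8  95.  277.3] rot [-50.6 -12.4 -87.3] F [-0.9 -1.  -6.7] gap 48.0 J [ 16. -34. 125. -22.  54. 106.]
linear [0.0003, -0.0082, 0.0153] twist [0.2051, 0.2321, -0.0616] rows 4.0
```

Emit:
move_arm --linear '[[0,-0.008,0.015],[0,-0.008,0.015],[0,-0.008,0.015],[0,-0.008,0.015],[0,-0.008,0.015],[0,-0.008,0.015],[0,-0.008,0.015]]' --twist '[[0.05,0.06,-0.015],[0.1,0.12,-0.03],[0.16,0.18,-0.05],[0.205,0.232,-0.062],[0.205,0.232,-0.062],[0.205,0.232,-0.062],[0.205,0.232,-0.062]]' --hand '[-1,-1,-1,-1,-1,-1,-1]'

```text
time: 5.5
tool_pos: [551.4, 85.9, 283.2]
tcp_rot: [-31.0, -0.1, -104.3]
ft_force: [0.6, -0.1, -6.2]
finger_gap: 48.0
```

```bash
cat >> h.py <<'E'
def sleeve_axis(p,P,lo,hi):
    """fit vertical-ish tube seen in cloud p near P: returns outer points' slices"""
    q=p.reshape(-1,3);q=q[(np.hypot(q[:,0]-P[0],q[:,1]-P[1])<32)&(q[:,2]>lo)&(q[:,2]<hi)]
    for z in np.arange(lo,hi,12):
        k=q[abs(q[:,2]-z-6)<6]
        if len(k)<20: continue
        from scipy.optimize import least_squares
        f=least_squares(lambda c:np.hypot(k[:,0]-c[0],k[:,1]-c[1])-25,P[:2],loss="soft_l1")
        print(" z",round(z+6),len(k),f.x.round(1),round(float(np.sqrt(np.mean(f.fun**2))),1))
E
python3 - <<'E'
from h import *
ct=np.array([0,-2.2,-26.7])
go([0,0,0],np.eye(3));s0=r.sense();P=s0["tool_pos"]+Rsense(s0)@ct;print("sleeve centre by FK",P.round(1),"axis",(Rsense(s0)@np.array([0,-.5,np.sqrt(.75)])).round(3))
s,p=wcloud();cv2.imwrite("pics/w3.png",s["frame"][:,:,::-1])
for n in("top","scene"):
    t=r.snapshot(n);pt=cloud(t);print(n);sleeve_axis(pt,P,P[2]-50,P[2]+50);cv2.imwrite(f"pics/{n}3.png",t["frame"][:,:,::-1])
q=p.reshape(-1,3);q=q[np.hypot(q[:,0]-638,q[:,1]-27)<60]
k=q[abs(q[:,2]-20)<5];print("foot",len(k), cv2.minEnclosingCircle(k[:,:2].astype(np.float32)) if len(k) else 0)
for z in range(25,120,10):
    k=q[abs(q[:,2]-z)<5];print(z,len(k),k.mean(0).round(1) if len(k) else "")
E
```

```text
t 5.5 pos [551.4  85.9 283.2] rot [-3.100e+01 -1.000e-01 -1.043e+02] F [ 0.6 -0.1 -6.2] gap 48.0 J [ 23. -43. 139. -50.  43. 152.]
linear [0.7301, -0.9794, -1.6908] twist [0.2435, -0.3121, 1.127] rows 16.0
sleeve centre by FK [536.2  89.7 261.5] axis [ 0.017 -0.003  1.   ]
top
 z 241 25 [532.9  88.3] 1.4
 z 253 22 [533.   88.2] 1.6
 z 265 27 [534.   87.6] 1.8
 z 277 37 [534.4  87.9] 2.3
 z 289 34 [536.3  87.9] 2.9
 z 301 85 [536.2  88.6] 3.6
 z 313 77 [536.5  92.3] 3.2
scene
 z 217 49 [535.  93.] 1.3
 z 229 59 [535.5  92.5] 1.5
 z 241 63 [536.2  92.7] 1.6
 z 253 61 [536.2  92.8] 1.3
 z 265 57 [536.3  92.6] 1.6
 z 277 46 [536.4  92.7] 1.6
 z 289 36 [536.5  94.3] 2.9
 z 301 84 [537.1  97.3] 2.8
 z 313 56 [536.1  93.9] 3.9
foot 116 ((602.2511596679688, 9.210482597351074), 17.466856002807617)
25 48 [601.8   5.6  20.7]
35 0 
45 0 
55 0 
65 0 
75 0 
85 0 
95 0 
105 0 
115 0
```

View pics/w3.png

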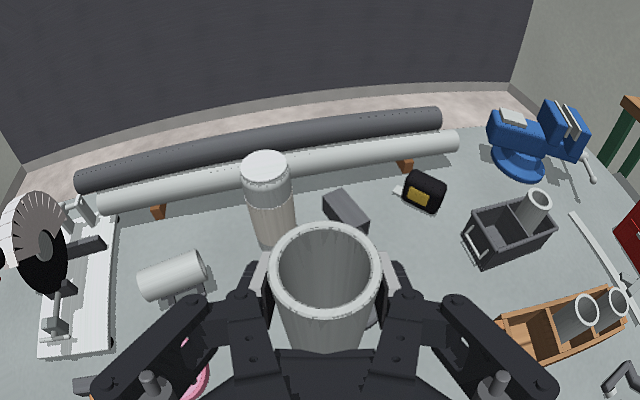

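The wrist view shows the sleeve upright in the jaws, its mouth at (327,270). Joint 6 is at its limit, so at the gauge I'll use an approach yawed to the left instead. I also need a second fix on the gauge.

```bash
python3 - <<'E'
from h import *
from scipy.optimize import least_squares
for n in("top","scene"):
    q=cloud(dict(np.load(n+".npz"))).reshape(-1,3);q=q[np.hypot(q[:,0]-638,q[:,1]-27)<70]
    k=q[(q[:,2]>16)&(q[:,2]<25)];print(n,"foot",len(k),cv2.minEnclosingCircle(k[:,:2].astype(np.float32)))
    for lo,hi,rad in((24,58,19),(70,102,14.5)):
        k=q[(q[:,2]>lo)&(q[:,2]<hi)&(np.hypot(q[:,0]-638,q[:,1]-27)<30)]
        f=least_squares(lambda c:np.hypot(k[:,0]-c[0],k[:,1]-c[1])-rad,[638,27],loss="soft_l1");print(" pin",lo,len(k),f.x.round(1))
ct=np.array([0,-2.2,-26.7]);R=tilt(42,30)
go(np.array([600,50,240])-R@ct,R)
E
```

```text
top foot 509 ((637.737060546875, 26.53023338317871), 49.7946662902832)
 pin 24 51 [638.2  26.5]
 pin 70 26 [638.5  26.5]
scene foot 298 ((638.3723754882812, 31.190263748168945), 49.339622497558594)
 pin 24 92 [636.2  27.3]
 pin 70 74 [636.6  27.1]
t 5.65 pos [552.9  86.3 287.1] rot [-3.080e+01  1.000e-01 -1.043e+02] F [ 1.1  0.7 -4.5] gap 48.4 J [ 23. -43. 138. -50.  43. 152.]
linear [0.0363, 0.2233, 0.0358] twist [0.0073, -0.3172, 0.5391] rows 8.0
```

Emit:
move_arm --linear '[[0.036,0.223,0.036],[0.036,0.223,0.036],[0.036,0.223,0.036],[0.036,0.223,0.036],[0.036,0.223,0.036],[0.036,0.223,0.036],[0.036,0.223,0.036],[0.036,0.223,0.036],[0.036,0.223,0.036],[0.036,0.223,0.036],[0.036,0.223,0.036],[0.036,0.223,0.036]]' --twist '[[0,-0.04,0.07],[0,-0.08,0.135],[0,-0.12,0.2],[0,-0.16,0.27],[0,-0.2,0.34],[0,-0.24,0.4],[0,-0.28,0.47],[0.007,-0.317,0.539],[0.007,-0.317,0.539],[0.007,-0.317,0.539],[0.007,-0.317,0.539],[0.007,-0.317,0.539]]' --hand '[-1,-1,-1,-1,-1,-1,-1,-1,-1,-1,-1,-1]'

```text
time: 6.65
tool_pos: [610.7, 60.0, 259.8]
tcp_rot: [-35.3, 1.1, -68.3]
ft_force: [-1.3, -0.7, -7.9]
finger_gap: 48.1
```

```bash
python3 - <<'E'
from h import *
ct=np.array([0,-2.2,-26.7]);R=tilt(42,30)
s0=r.sense();print(s0["tool_pos"]+Rsense(s0)@ct)
go(np.array([637.6,26.8,215])-R@ct,R)
E
```

```text
[594.50396478  53.98592133 239.28124009]
t 6.65 pos [610.7  60.  259.8] rot [-35.3   1.1 -68.3] F [-1.3 -0.7 -7.9] gap 48.1 J [-18. -32. 133.  49.  44.  26.]
linear [0.1198, 0.1162, -0.008] twist [0.0561, -0.1318, 0.1836] rows 3.0
```

Emit:
move_arm --linear '[[0.04,0.04,0],[0.08,0.08,-0.005],[0.12,0.116,-0.008],[0.12,0.116,-0.008],[0.12,0.116,-0.008],[0.12,0.116,-0.008],[0.12,0.116,-0.008],[0.12,0.116,-0.008]]' --twist '[[0.015,-0.04,0.06],[0.03,-0.08,0.12],[0.056,-0.132,0.184],[0.056,-0.132,0.184],[0.056,-0.132,0.184],[0.056,-0.132,0.184],[0.056,-0.132,0.184],[0.056,-0.132,0.184]]' --hand '[-1,-1,-1,-1,-1,-1,-1,-1]'

```text
time: 7.32
tool_pos: [649.0, 37.3, 238.2]
tcp_rot: [-30.0, -0.1, -48.0]
ft_force: [-0.1, 0.6, -6.1]
finger_gap: 48.0
```

```bash
python3 - <<'E'
from h import *
ct=np.array([0,-2.2,-26.7]);R=tilt(42,30)
s0=r.sense();P=s0["tool_pos"]+Rsense(s0)@ct;print("FK",P)
go(np.array([637.6,26.8,185])-R@ct,R)
for n in("top","scene"):
    t=r.snapshot(n);pt=cloud(t);print(n);sleeve_axis(pt,P,P[2]-50,P[2]+50);cv2.imwrite(f"pics/{n}4.png",t["frame"][:,:,::-1])
t=cv2.imread("pics/scene4.png")[120:320,230:430];u=cv2.imread("pics/top4.png")[90:240,200:350]
cv2.imwrite("pics/c4.png",np.hstack([cv2.resize(t,(400,400)),cv2.resize(u,(400,400))]))
E
```

```text
FK [637.69456677  27.0808622  216.22492834]
t 7.32 pos [649.   37.3 238.2] rot [-30.   -0.1 -48. ] F [-0.1  0.6 -6.1] gap 48.0 J [-29.  -7. 119.  66.  64. -11.]
linear [0.0004, 0.0513, -0.0905] twist [0.0004, 0.0009, 0.0005] rows 1.0
top
 z 196 27 [632.8  28.4] 0.9
 z 220 30 [632.9  29.8] 2.1
 z 232 32 [633.4  30.5] 2.6
 z 244 47 [633.8  28.9] 3.2
 z 256 96 [637.8  29. ] 3.8
 z 268 80 [637.4  26.9] 3.3
scene
 z 172 51 [636.1  29.2] 1.5
 z 184 55 [635.7  29.7] 1.5
 z 196 52 [635.8  29.4] 1.6
 z 208 56 [636.7  29.2] 1.3
 z 220 55 [636.3  29.5] 1.4
 z 232 55 [636.7  29.5] 2.0
 z 244 92 [637.7  30.3] 3.0
 z 256 136 [638.4  30.4] 3.7
 z 268 46 [637.2  30.4] 3.1
```

View pics/c4.png

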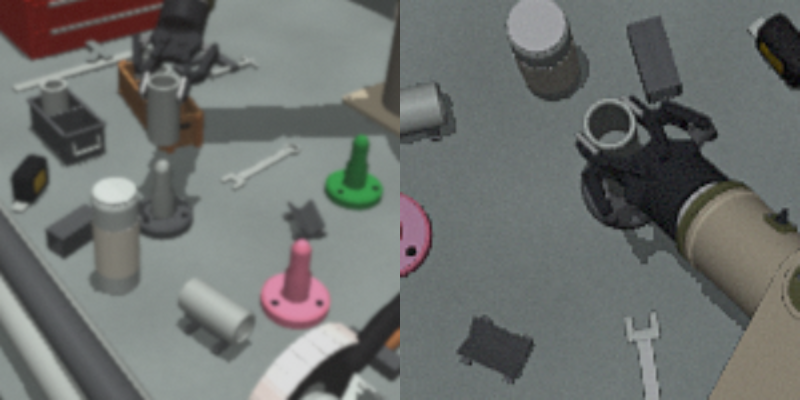

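The left crop shows the sleeve hanging above the grey gauge pin. Both cameras put it about 2 mm too far in +y, so I'll check the top ring.

```bash
python3 - <<'E'
from h import *
t=r.snapshot("top");q=cloud(t).reshape(-1,3)
k=q[(np.hypot(q[:,0]-637,q[:,1]-27)<29)&(q[:,2]>259)&(q[:,2]<274)]
print(len(k),cv2.minEnclosingCircle(k[:,:2].astype(np.float32)),k.mean(0),np.median(k[:,2]))
k=q[(np.hypot(q[:,0]-637,q[:,1]-27)<29)&(q[:,2]>170)&(q[:,2]<225)]
print(len(k),k.min(0),k.max(0))
s,p=wcloud();q=p.reshape(-1,3)
k=q[(np.hypot(q[:,0]-637,q[:,1]-27)<30)&(q[:,2]>261)&(q[:,2]<271)]
print("wrist ring",len(k),cv2.minEnclosingCircle(k[:,:2].astype(np.float32)),np.median(k[:,2]))
d=np.hypot(*(k[:,:2]-k[:,:2].mean(0)).T);print(np.percentile(d,[1,50,99]))
E
```

```text
141 ((636.3696899414062, 26.390512466430664), 28.72673225402832) [638.0500602   27.99987906 264.40011488] 264.49469583758713
97 [616.34961218   3.9137681  171.59635038] [659.33710613  48.51111462 224.43053584]
wrist ring 4480 ((636.0594482421875, 26.08903694152832), 29.87735939025879) 264.5931295243147
[16.92913011 22.67444557 28.85556255]
```

```bash
python3 - <<'E'
from h import *
ct=np.array([0,-2.2,-26.7]);R=tilt(42,30)
for z in(175,122):go(np.array([637.6,26,z])-R@ct,R)
print("per mm down",(R.T@[0,0,-1]/300).round(5))
E
```

```text
t 7.52 pos [648.9  37.7 238.5] rot [-30.   -0.1 -47.9] F [ 0.2  0.2 -5.2] gap 47.8 J [-29.  -7. 119.  66.  64. -11.]
linear [0.0035, 0.0663, -0.1212] twist [-0.0002, 0.0018, -0.0] rows 1.0
t 7.52 pos [648.9  37.7 238.5] rot [-30.   -0.1 -47.9] F [ 0.2  0.2 -5.2] gap 47.8 J [-29.  -7. 119.  66.  64. -11.]
linear [0.0031, 0.1546, -0.2742] twist [-0.0002, 0.0018, -0.0] rows 3.0
per mm down [ 0.       0.00167 -0.00289]
```

Emit:
move_arm --linear '[[0.003,0.033,-0.06],[0.003,0.066,-0.121],[0.003,0.066,-0.121],[0.003,0.08,-0.145],[0.003,0.095,-0.171],[0.003,0.11,-0.197],[0.003,0.125,-0.223],[0.003,0.14,-0.249],[0.003,0.154,-0.274],[0.003,0.154,-0.274],[0.003,0.154,-0.274]]' --twist '[[0,0.001,0],[0,0.001,0],[0,0.001,0],[0,0.001,0],[0,0.001,0],[0,0.001,0],[0,0.001,0],[0,0.001,0],[0,0.001,0],[0,0.001,0],[0,0.001,0]]' --hand '[-1,-1,-1,-1,-1,-1,-1,-1,-1,-1,-1]'

```text
time: 8.43
tool_pos: [648.4, 36.4, 143.2]
tcp_rot: [-30.0, 0.1, -48.0]
ft_force: [-0.1, 0.7, -6.3]
finger_gap: 48.3
```

```bash
python3 - <<'E'
from h import *
ct=np.array([0,-2.2,-26.7]);R=tilt(42,30)
s0=r.sense();print("FK",s0["tool_pos"]+Rsense(s0)@ct)
for z in(110,):go(np.array([637.6,26,z])-R@ct,R)
for n in("top","scene"):
    t=r.snapshot(n);cv2.imwrite(f"pics/{n}5.png",t["frame"][:,:,::-1])
    if n=="scene":sleeve_axis(cloud(t),[637,27],75,135)
E
```

```text
FK [637.05934051  26.21301894 121.16828279]
t 8.43 pos [648.4  36.4 143.2] rot [-30.    0.1 -48. ] F [-0.1  0.7 -6.3] gap 48.3 J [-29.   3. 121.  72.  60. -24.]
linear [0.0017, 0.0193, -0.0318] twist [0.0001, -0.0004, -0.0006] rows 1.0
 z 81 50 [635.9  28.3] 1.5
 z 93 52 [635.9  27.8] 1.4
 z 105 45 [636.   28.5] 1.5
 z 117 49 [636.   27.9] 1.5
 z 129 53 [635.9  28.6] 1.6
```

Emit:
move_arm --linear '[[0.003,0.003,-0.006],[0.003,0.007,-0.012],[0.003,0.01,-0.017],[0.003,0.013,-0.023],[0.003,0.017,-0.029],[0.003,0.017,-0.029],[0.003,0.017,-0.029]]' --twist '[[0,0,0],[0,0,0],[0,0,0],[0,0,0],[0,0,0],[0,0,0],[0,0,0]]' --hand '[-1,-1,-1,-1,-1,-1,-1]'

```text
time: 9.12
tool_pos: [649.6, 35.5, 134.2]
tcp_rot: [-30.0, -0.0, -48.0]
ft_force: [0.1, 0.8, -6.4]
finger_gap: 48.3
```

Emit:
move_arm --linear '[[0,0.003,-0.006],[0,0.007,-0.012],[0,0.01,-0.017],[0,0.01,-0.017],[0,0.01,-0.017]]' --twist '[[0,0,0],[0,0,0],[0,0,0],[0,0,0],[0,0,0]]' --hand '[-1,-1,-1,-1,-1]'

```text
time: 9.53
tool_pos: [649.5, 35.7, 128.0]
tcp_rot: [-30.0, -0.0, -48.0]
ft_force: [-0.4, -0.6, -6.2]
finger_gap: 48.3
```

It has passed the hang height with no contact force, so the bore is 40. Continuing down.

Emit:
move_arm --linear '[[0,0.005,-0.0087],[0,0.01,-0.0173],[0,0.015,-0.026],[0,0.02,-0.035],[0,0.025,-0.043],[0,0.03,-0.052],[0,0.035,-0.061],[0,0.04,-0.069],[0,0.04,-0.069],[0,0.04,-0.069]]' --twist '[[0,0,0],[0,0,0],[0,0,0],[0,0,0],[0,0,0],[0,0,0],[0,0,0],[0,0,0],[0,0,0],[0,0,0]]' --hand '[-1,-1,-1,-1,-1,-1,-1,-1,-1,-1]'

```text
time: 10.37
tool_pos: [649.4, 35.8, 103.7]
tcp_rot: [-30.0, 0.0, -48.0]
ft_force: [0.0, -0.1, -6.4]
finger_gap: 48.2
```

Smooth so far. About 11.5 mm remains, taken in small steps.

Emit:
move_arm --linear '[[0,0.005,-0.0087],[0,0.01,-0.0173],[0,0.013,-0.023],[0,0.015,-0.026],[0,0.015,-0.026],[0,0.015,-0.026]]' --twist '[[0,0,0],[0,0,0],[0,0,0],[0,0,0],[0,0,0],[0,0,0]]' --hand '[-1,-1,-1,-1,-1,-1]'

```text
time: 10.87
tool_pos: [649.4, 35.8, 94.6]
tcp_rot: [-30.0, 0.0, -48.0]
ft_force: [0.6, 0.2, -7.2]
finger_gap: 48.1
```

Emit:
move_arm --linear '[[0,0.0017,-0.0029],[0,0.003,-0.0055],[0,0.004,-0.0073],[0,0.004,-0.0073],[0,0.004,-0.0073]]' --twist '[[0,0,0],[0,0,0],[0,0,0],[0,0,0],[0,0,0]]' --hand '[-1,-1,-1,-1,-1]'

```text
time: 11.28
tool_pos: [650.1, 35.8, 93.9]
tcp_rot: [-29.8, -0.0, -47.9]
ft_force: [-6.4, -0.2, 3.3]
finger_gap: 48.0
```

Emit:
move_arm --linear '[[0,0,0],[0,0,0],[0,0,0],[0,0,0],[0,0,0],[0,0,0]]' --twist '[[0,0,0],[0,0,0],[0,0,0],[0,0,0],[0,0,0],[0,0,0]]' --hand '[0.6,0.6,0.6,0.6,0.6,0.6]'

```text
time: 11.78
tool_pos: [650.1, 35.8, 94.0]
tcp_rot: [-29.8, -0.0, -47.9]
ft_force: [-0.5, 0.2, 0.3]
finger_gap: 68.2
```

```bash
python3 - <<'E'
from h import *
t=r.snapshot("scene");sleeve_axis(cloud(t),[637,27],25,130);q=cloud(t).reshape(-1,3)
k=q[(np.hypot(q[:,0]-637,q[:,1]-27)<27)];print("top z pct",np.percentile(k[:,2],[90,95,97,99]))
cv2.imwrite("pics/s6.png",cv2.resize(t["frame"][120:320,230:430,::-1],(500,500)))
s=r.sense();R=Rsense(s);go(s["tool_pos"]-150*R[:,1],R)
# vertical pose above the sleeve, jaw azimuth close to current
for yaw in(-10.5,-48,-100):
    V=Ro.from_euler('xyz',[-90,0,yaw],degrees=True).as_matrix();print(yaw);go([637.5,26.5,230],V)
E
```

```text
z 31 43 [636.2  27.4] 1.7
 z 43 45 [637.4  27.4] 2.2
 z 55 43 [636.4  27.3] 1.3
 z 67 46 [637.1  27.5] 1.6
 z 79 42 [637.   27.6] 1.4
 z 91 46 [636.6  28. ] 1.6
 z 103 64 [637.8  28.6] 4.1
 z 115 124 [637.6  29. ] 8.6
top z pct [116.84951535 118.75174226 119.45241969 120.28156293]
t 11.83 pos [650.1  35.8  94. ] rot [-29.8  -0.  -47.9] F [-0.1 -0.1  0.6] gap 68.1 J [-30.  10. 120.  76.  58. -32.]
linear [-0.0, -0.5, -0.0] twist [0.0, 0.0, 0.0] rows 4.0
-10.5
t 11.83 pos [650.1  35.8  94. ] rot [-29.8  -0.  -47.9] F [-0.1 -0.1  0.6] gap 68.1 J [-30.  10. 120.  76.  58. -32.]
linear [-0.005, -0.2708, 0.3675] twist [-0.6435, -0.3764, 0.2182] rows 10.0
-48
t 11.83 pos [650.1  35.8  94. ] rot [-29.8  -0.  -47.9] F [-0.1 -0.1  0.6] gap 68.1 J [-30.  10. 120.  76.  58. -32.]
linear [-0.005, -0.2708, 0.3675] twist [-0.6684, 0.0008, -0.0002] rows 9.0
-100
t 11.83 pos [650.1  35.8  94. ] rot [-29.8  -0.  -47.9] F [-0.1 -0.1  0.6] gap 68.1 J [-30.  10. 120.  76.  58. -32.]
linear [-0.005, -0.2708, 0.3675] twist [-0.6202, 0.5231, -0.3027] rows 11.0
```

View pics/s6.png

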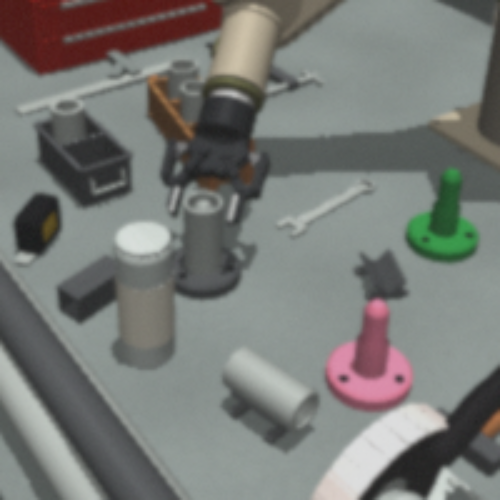

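The scene view shows the sleeve standing alone on the gauge foot, its top measured at z≈120. It went all the way down, so it goes in the crate. I'll back off and come in again from straight above.

Emit:
move_arm --linear '[[0,-0.1,0],[0,-0.23,0],[0,-0.37,0],[0,-0.5,0],[0,-0.5,0.05],[0,-0.45,0.15],[-0.005,-0.35,0.27],[-0.005,-0.271,0.367],[-0.005,-0.271,0.367],[-0.005,-0.271,0.367],[-0.005,-0.271,0.367],[-0.005,-0.271,0.367]]' --twist '[[0,0,0],[0,0,0],[0,0,0],[0,0,0],[-0.064,-0.038,0.022],[-0.128,-0.075,0.044],[-0.193,-0.113,0.065],[-0.257,-0.15,0.087],[-0.32,-0.188,0.109],[-0.385,-0.225,0.13],[-0.45,-0.263,0.153],[-0.515,-0.3,0.175]]' --hand '[0.6,0.6,0.6,0.6,1,1,1,1,1,1,1,1]'

```text
time: 12.83
tool_pos: [638.1, 26.3, 231.2]
tcp_rot: [-78.5, -3.2, -17.5]
ft_force: [-0.5, -0.3, -0.2]
finger_gap: 85.5
```

```bash
python3 - <<'E'
from h import *
V=Ro.from_euler('xyz',[-90,0,-10.5],degrees=True).as_matrix();go([637.3,26.5,210],V)
E
```

```text
t 12.83 pos [638.1  26.3 231.2] rot [-78.5  -3.2 -17.5] F [-0.5 -0.3 -0.2] gap 85.5 J [-8.  7. 86. 11. 82.  8.]
linear [-0.0066, 0.0691, -0.0143] twist [-0.1256, -0.0743, 0.0432] rows 2.0
```

Emit:
move_arm --linear '[[-0.006,0.035,-0.007],[-0.006,0.069,-0.014],[-0.006,0.069,-0.014],[-0.006,0.069,-0.014],[-0.006,0.069,-0.014]]' --twist '[[-0.063,-0.037,0.022],[-0.126,-0.074,0.043],[-0.126,-0.074,0.043],[-0.126,-0.074,0.043],[-0.126,-0.074,0.043]]' --hand '[1,1,1,1,1]'

```text
time: 13.25
tool_pos: [637.3, 26.7, 209.8]
tcp_rot: [-89.9, 0.0, -10.6]
ft_force: [0.3, -0.7, 0.5]
finger_gap: 85.2
```

```bash
python3 - <<'E'
from h import *
s,p=wcloud();q=p.reshape(-1,3)
k=q[(np.hypot(q[:,0]-637,q[:,1]-27)<32)&(q[:,2]>114)&(q[:,2]<126)]
print("ring",len(k),cv2.minEnclosingCircle(k[:,:2].astype(np.float32)),np.median(k[:,2]))
sleeve_axis(p,[637,27],40,110)
V=Ro.from_euler('xyz',[-90,0,-10.5],degrees=True).as_matrix()
# grasp point 15 mm below top 120 -> z 105, TCP ~21 below
go([637.3,26.5,110],V);go([637.3,26.5,84],V)
E
```

```text
ring 1646 ((638.2890014648438, 25.3348445892334), 25.477027893066406) 119.36052858491024
 z 46 74 [638.2  25. ] 0.3
 z 58 151 [637.7  25.3] 3.3
 z 70 164 [637.8  25.4] 3.8
 z 82 210 [637.7  25.4] 3.3
 z 94 406 [635.8  28.3] 6.1
 z 106 616 [638.4  25.2] 8.1
t 13.3 pos [637.4  26.  210.4] rot [-89.9  -0.  -10.6] F [-0.1  0.9  0.2] gap 85.4 J [-2. 14. 80.  0. 86.  8.]
linear [-0.0009, 0.3345, 0.0011] twist [-0.0009, -0.0015, 0.0005] rows 3.0
t 13.3 pos [637.4  26.  210.4] rot [-89.9  -0.  -10.6] F [-0.1  0.9  0.2] gap 85.4 J [-2. 14. 80.  0. 86.  8.]
linear [-0.001, 0.4212, 0.001] twist [-0.0009, -0.0015, 0.0005] rows 4.0
```

Emit:
move_arm --linear '[[0,0.1,0],[0,0.2,0],[0,0.28,0],[0,0.33,0],[0,0.38,0],[0,0.418,0],[0,0.418,0],[0,0.418,0]]' --twist '[[0,0,0],[0,0,0],[0,0,0],[0,0,0],[0,0,0],[0,0,0],[0,0,0],[0,0,0]]' --hand '[1,1,1,1,1,1,1,1]'

```text
time: 13.97
tool_pos: [637.2, 25.3, 85.2]
tcp_rot: [-89.9, -0.0, -10.7]
ft_force: [-0.3, -0.6, 0.6]
finger_gap: 85.0
```

Emit:
move_arm --linear '[[0,0,0],[0,0,0],[0,0,0],[0,0,0],[0,0,0],[0,0,0],[0,0,0],[0,0,0]]' --twist '[[0,0,0],[0,0,0],[0,0,0],[0,0,0],[0,0,0],[0,0,0],[0,0,0],[0,0,0]]' --hand '[-1,-1,-1,-1,-1,-1,-1,-1]' --force 80

```text
time: 14.63
tool_pos: [638.5, 25.2, 87.4]
tcp_rot: [-89.9, -0.2, -10.7]
ft_force: [-1.1, -0.5, 6.8]
finger_gap: 48.5
```

Emit:
move_arm --linear '[[0,-0.015,0],[0,-0.035,0],[0,-0.07,0],[0,-0.12,0],[0,-0.18,0],[0,-0.24,0],[0,-0.31,0],[0,-0.38,0],[0,-0.46,0],[0,-0.52,0],[0,-0.52,0],[0,-0.52,0]]' --twist '[[0,0,0],[0,0,0],[0,0,0],[0,0,0],[0,0,0],[0,0,0],[0,0,0],[0,0,0],[0,0,0],[0,0,0],[0,0,0],[0,0,0]]' --hand '[-1,-1,-1,-1,-1,-1,-1,-1,-1,-1,-1,-1]'

```text
time: 15.63
tool_pos: [638.6, 25.0, 244.8]
tcp_rot: [-89.9, -0.4, -10.7]
ft_force: [0.1, -0.8, -7.2]
finger_gap: 48.8
```

```bash
python3 - <<'E'
from h import *
V=Ro.from_euler('xyz',[-90,0,-10.5],degrees=True).as_matrix()
go([520,-100,245],V)
# crate cell from the saved top view: rim points near +y end
p=cloud(dict(np.load("top.npz")));q=p[185:243,326:440].reshape(-1,3);q=q[(abs(q[:,2]-66)<5)]
u=np.array([np.cos(np.radians(79.5)),np.sin(np.radians(79.5))]);n=np.array([u[1],-u[0]])
o=np.array([464.4,-262.4]);a=(q[:,:2]-o)@u;b=(q[:,:2]-o)@n
print(np.histogram(a,np.arange(-140,145,6)));print(np.histogram(b,np.arange(-50,51,5)))
m=abs(a)<70; print("b edges",np.percentile(b[m],[1,99]))
E
```

```text
t 15.63 pos [638.6  25.  244.8] rot [-89.9  -0.4 -10.7] F [ 0.1 -0.8 -7.2] gap 48.8 J [-2. 13. 78.  0. 89.  8.]
linear [-0.3107, -0.0038, -0.4831] twist [-0.0016, -0.0026, 0.0041] rows 5.0
(array([10, 20, 29, 57, 21, 10, 12, 18, 13, 12, 12, 13, 12, 11, 14, 10, 56,
       32, 12,  8, 13, 12, 15, 12, 12, 12, 14, 15, 12, 41, 42, 12,  9, 14,
       11, 10, 10, 11,  8,  9,  8, 12, 29, 57, 17, 18,  7]), array([-140, -134, -128, -122, -116, -110, -104,  -98,  -92,  -86,  -80,
        -74,  -68,  -62,  -56,  -50,  -44,  -38,  -32,  -26,  -20,  -14,
         -8,   -2,    4,   10,   16,   22,   28,   34,   40,   46,   52,
         58,   64,   70,   76,   82,   88,   94,  100,  106,  112,  118,
        124,  130,  136,  142]))
(array([  0, 120, 116,  32,  38,  28,  22,  20,  24,  24,  15,  23,  24,
        23,  33,  36,  32, 105, 109,   0]), array([-50, -45, -40, -35, -30, -25, -20, -15, -10,  -5,   0,   5,  10,
        15,  20,  25,  30,  35,  40,  45,  50]))
b edges [-44.19669403  43.70823164]
```

```bash
python3 - <<'E'
from h import *
V=Ro.from_euler('xyz',[-90,0,-10.5],degrees=True).as_matrix()
go([479.5,-184.3,200],V)
E
```

```text
t 15.63 pos [638.6  25.  244.8] rot [-89.9  -0.4 -10.7] F [ 0.1 -0.8 -7.2] gap 48.8 J [-2. 13. 78.  0. 89.  8.]
linear [-0.392, 0.1449, -0.7847] twist [-0.0016, -0.0026, 0.0041] rows 7.0
```

Emit:
move_arm --linear '[[-0.03,0,-0.06],[-0.08,0,-0.16],[-0.13,0,-0.26],[-0.18,0,-0.36],[-0.23,0,-0.46],[-0.28,0.03,-0.56],[-0.33,0.06,-0.66],[-0.37,0.1,-0.74],[-0.392,0.145,-0.785],[-0.392,0.145,-0.785],[-0.392,0.145,-0.785],[-0.392,0.145,-0.785]]' --twist '[[-0.0016,-0.0026,0.004],[-0.0016,-0.0026,0.004],[-0.0016,-0.0026,0.004],[-0.0016,-0.0026,0.004],[-0.0016,-0.0026,0.004],[-0.0016,-0.0026,0.004],[-0.0016,-0.0026,0.004],[-0.0016,-0.0026,0.004],[-0.0016,-0.0026,0.004],[-0.0016,-0.0026,0.004],[-0.0016,-0.0026,0.004],[-0.0016,-0.0026,0.004]]' --hand '[-1,-1,-1,-1,-1,-1,-1,-1,-1,-1,-1,-1]'

```text
time: 16.63
tool_pos: [479.1, -183.8, 198.9]
tcp_rot: [-89.9, 0.1, -10.5]
ft_force: [0.2, -0.3, -6.1]
finger_gap: 48.6
```

```bash
python3 - <<'E'
from h import *
V=Ro.from_euler('xyz',[-90,0,-10.5],degrees=True).as_matrix()
s,p=wcloud();cv2.imwrite("pics/w7.png",s["frame"][:,:,::-1])
go([479.5,-184.3,80],V)
q=p.reshape(-1,3);q=q[(abs(q[:,2]-66)<5)&(np.hypot(q[:,0]-479,q[:,1]+184)<140)]
rect=cv2.minAreaRect(q[:,:2].astype(np.float32));print(rect,len(q))
u=np.array([np.cos(np.radians(79.5)),np.sin(np.radians(79.5))]);n=np.array([u[1],-u[0]])
o=np.array([479,-183.7]);a=(q[:,:2]-o)@u;b=(q[:,:2]-o)@n
print(np.histogram(a,np.arange(-60,60,6)));print(np.histogram(b[abs(a)<30],np.arange(-60,61,5)))
E
```

```text
t 16.68 pos [ 479.7 -183.7  199.6] rot [-90.    0.  -10.5] F [ 0.8 -0.2 -5. ] gap 48.5 J [-27.  -5. 101.   0.  84. -16.]
linear [-0.0003, 0.3988, -0.0023] twist [-0.0004, 0.0004, -0.0001] rows 3.0
((526.5386352539062, -189.8571014404297), (106.8597412109375, 184.3100128173828), 79.11389923095703) 2736
(array([  0,   6,  31,  55,  77,  89, 110, 110,  99, 109, 125, 128, 117,
       105, 119, 280, 673, 187, 224]), array([-60, -54, -48, -42, -36, -30, -24, -18, -12,  -6,   0,   6,  12,
        18,  24,  30,  36,  42,  48,  54]))
(array([  0,   0,   0, 252, 313,   0,   0,   0,   0,   0,   0,   0,   0,
         0,   0,   0,   0,   0,   0, 284, 240,   0,   0,   0]), array([-60, -55, -50, -45, -40, -35, -30, -25, -20, -15, -10,  -5,   0,
         5,  10,  15,  20,  25,  30,  35,  40,  45,  50,  55,  60]))
```

View pics/w7.png

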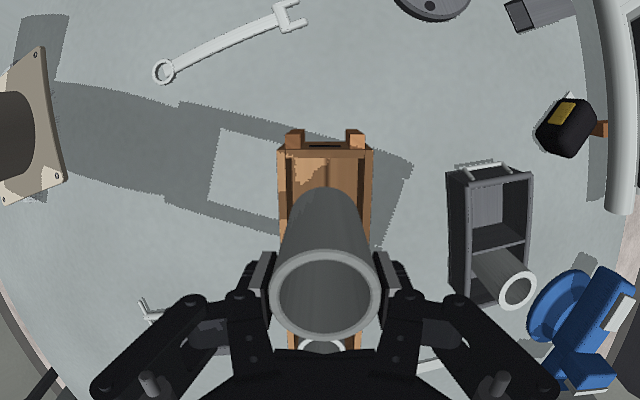

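The wrist view shows the sleeve above the cell, with the end wall at (325,152) and the side walls even at columns 285 and 368. The rim points agree, so I'll lower it.

Emit:
move_arm --linear '[[0,0.04,-0.002],[0,0.09,-0.002],[0,0.15,-0.002],[0,0.21,-0.002],[0,0.27,-0.002],[0,0.32,-0.002],[0,0.36,-0.002],[0,0.385,-0.002],[0,0.398,-0.002],[0,0.398,-0.002],[0,0.398,-0.002]]' --twist '[[0,0,0],[0,0,0],[0,0,0],[0,0,0],[0,0,0],[0,0,0],[0,0,0],[0,0,0],[0,0,0],[0,0,0],[0,0,0]]' --hand '[-1,-1,-1,-1,-1,-1,-1,-1,-1,-1,-1]'

```text
time: 17.6
tool_pos: [480.2, -184.3, 80.9]
tcp_rot: [-90.0, -0.0, -10.5]
ft_force: [0.4, 0.1, -5.6]
finger_gap: 48.6
```

Emit:
move_arm --linear '[[0,0.004,0],[0,0.008,0],[0,0.012,0],[0,0.012,0],[0,0.012,0]]' --twist '[[0,0,0],[0,0,0],[0,0,0],[0,0,0],[0,0,0]]' --hand '[-1,-1,-1,-1,-1]'

```text
time: 18.02
tool_pos: [480.2, -184.4, 77.4]
tcp_rot: [-90.0, -0.0, -10.5]
ft_force: [0.1, 0.6, -6.9]
finger_gap: 48.8
```

Emit:
move_arm --linear '[[0,0.003,0],[0,0.006,0],[0,0.008,0],[0,0.008,0],[0,0.008,0]]' --twist '[[0,0,0],[0,0,0],[0,0,0],[0,0,0],[0,0,0]]' --hand '[-1,-1,-1,-1,-1]'

```text
time: 18.43
tool_pos: [480.3, -184.5, 75.4]
tcp_rot: [-90.0, -0.1, -10.5]
ft_force: [-3.2, -0.5, -0.1]
finger_gap: 48.3
```

Emit:
move_arm --linear '[[0,0.002,0],[0,0.002,0],[0,0.002,0],[0,0.002,0],[0,0.002,0],[0,0.002,0],[0,0.002,0],[0,0.002,0]]' --twist '[[0,0,0],[0,0,0],[0,0,0],[0,0,0],[0,0,0],[0,0,0],[0,0,0],[0,0,0]]' --hand '[-1,-1,0.7,0.7,0.7,0.7,0.7,0.7]'

```text
time: 19.1
tool_pos: [480.4, -184.6, 74.9]
tcp_rot: [-90.0, -0.1, -10.5]
ft_force: [0.6, 0.2, 0.4]
finger_gap: 72.5
```

Emit:
move_arm --linear '[[0,-0.03,0],[0,-0.08,0],[0,-0.15,0],[0,-0.25,0],[0,-0.35,0],[0,-0.45,0],[0,-0.55,0],[0,-0.55,0],[0,-0.55,0]]' --twist '[[0,0,0],[0,0,0],[0,0,0],[0,0,0],[0,0,0],[0,0,0],[0,0,0],[0,0,0],[0,0,0]]' --hand '[0.7,0.7,0.7,0.7,0.7,0.7,0.7,0.7,0.7]'

```text
time: 19.85
tool_pos: [481.6, -185.3, 243.2]
tcp_rot: [-90.1, -0.4, -10.5]
ft_force: [0.4, -0.2, -0.6]
finger_gap: 72.5
```

```bash
python3 - <<'E'
from h import *
s,p=wcloud();q=p.reshape(-1,3)
k=q[(np.hypot(q[:,0]-479,q[:,1]+184)<34)&(q[:,2]>100)&(q[:,2]<118)]
print("ring",len(k),cv2.minEnclosingCircle(k[:,:2].astype(np.float32)),np.median(k[:,2]))
t=r.snapshot("scene")
a=cv2.resize(s["frame"],(480,300));b=cv2.resize(t["frame"],(480,300))
cv2.imwrite("pics/f8.png",np.vstack([a,b])[:,:,::-1])
E
```

```text
ring 935 ((480.470703125, -184.79367065429688), 25.60639190673828) 107.61747460348212
```

View pics/f8.png

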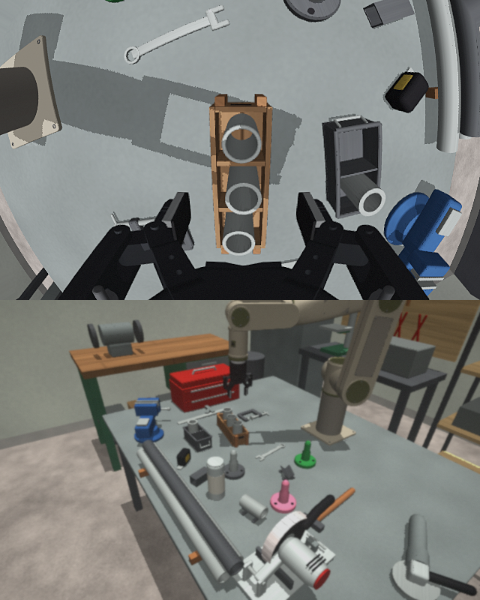

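The wrist view shows all three crate cells filled, with our sleeve upright at (240,143) and its top at z≈108. The scene view shows the other sleeve still in its rest by the saw at (253,508) and the tools undisturbed.

```bash
python3 -c "
from bench import r
print(r.hand_in())"
```

```text
the job is handed in; nothing more can be done
None
```

The tested sleeve went all the way down to the gauge's foot, so it now stands in the empty cell of the wooden crate. The job is handed in, after about 20 s of the 48 s.

- **Gauge test:** I stood the sleeve from the rest farther from the saw over the grey pin and lowered it. It passed the hang-up height with no contact force and met the foot. After I let go, its top measured about 120 mm above the bench, which means fully seated.
- **Placing:** I gripped it again from straight above, lifted it off and set it down in the +y cell of the crate. After release the wrist camera measured its top at 107.6 mm (108 expected), within about 2 mm of the cell centre.
- **Other items:** The hot sleeve is still in its rest by the saw, and the tools look unmoved in the final pictures. The wrist force readings I saw stayed under about 15 N.
- **Checks that disagreed:** Depth fits of the held sleeve differed by 2–5 mm between cameras. I went by the arm's measured pose with small corrections, and the sleeve slid down without side force. Its apparent weight, about 6–8 N, pointed to no clear bore size, so the result rests on how far it went down.

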